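# Clamp a lock cylinder in a cam-locked slide vice

## Robot

A 6-joint arm with a two-finger parallel gripper is mounted at the origin on a cart in front of the work surface, level with it; the furniture and walls round the work are solid. World frame = base frame: x ahead of the robot, y to its left, z up, the work surface at z = 0. Lengths are in mm, angles in rad, forces in N, time in s.
With the tool pointing down it reaches from about 400 to 825 mm from the base axis. Payload 7 kg.
Tool frame: the origin (TCP) lies midway between the tips of the shut fingers; the grasp point (between the pads) lies behind it (ctrl.grasp_offset is the z of the grasp point in the tool frame, in mm); z points along the fingers, y is the line along which they close (so a half turn about z gives the same grasp; the last joint's range is limited). The gripper opens to 88 mm and grips with 3 to 60 N. Pads are 19 mm wide; open, the fingers measure 130 mm over their backs; the gripper's body (78 mm by 193 mm) begins 47 mm behind the grasp point.
Start: joints at [-1.059, 0.359, 0.012, 0, -1.224, -0.288], TCP at [149.782, -658.149, 226.561] pointing down, gripper open.
Joint ranges: [-3.07, 3.07], [-1.43, 2.12], [-1.02, 1.25], [-3.03, 1.67], [-3.05, -0], [-3.03, 3.03]. Speed limits (rad/s): [2.39, 2.39, 3.01, 3.14, 3.14, 3.14].

## Interface

Orientations are given as a rotation vector (axis times angle).
In Python, from workcell import sensors, read_camera, calibration, ctrl, regions_of, spot_point gives the robot as it stands. The module is installed in compiled form; this text tells all that it offers.
- The arm moves only by the tool arm_command, never from a script. Its argument "motion" is a list of rows, each a list of 3 entries, a list of its own where there are three numbers: the shift along the tool's x, y, z in cm, then the turn, a rotation vector about the tool's x, y, z in degrees, then the closure, from 0 (fully open) to 1 (shut). In form: [[[dx, dy, dz], [wx, wy, wz], jaw], ...]. A call has 1 to 20 rows; each row is the pose to reach, as a shift and turn from the pose commanded when the call began, along the tool's axes at that moment; what a row does not reach only later rows make up. A row lasts 1/8 s, in which the tool goes at most 62.5 mm and 10.7 degrees, less where a joint would pass 70% of its speed; a pose out of reach is approached as far as the arm can. A call with a gripper value outside its range is refused whole. The fingers move at their own pace and stop on an object; "grip_force" is the grip in N (left out, the last holds). Time passes only in rows, so rows that repeat a pose let the fingers close. It gives the time, the measured TCP pose, the force, the opening and the grip force at its end, in the units of the state.
- sensors.observe(): the state, without advancing time (a new reading comes with each control period).
- read_camera(name): name is "side" or "top" or "wrist"; returns the picture (480x640x3 uint8, blue, green, red); there is no depth.
- calibration(name): a dict with "K" (3x3 intrinsics, pixels), "R" (3x3) and "t" (3): a world point X has camera coordinates R X + t. Camera axes: x right, y down, z forward; pixel columns grow to the right and rows downward; lengths in mm; the calibration is good to about 2 mm. The wrist camera is an equidistant fisheye: a pixel r from the principal point sees the ray r / f radians off the axis. A picture is of the moment at which its call begins: read the wrist's pose just before it. calibration takes no time and is no camera call; for the wrist camera it gives the pose at the moment of the call.
- ctrl.hand_in(): hands the job in; it is judged then, once.
Trained networks look in the newest picture that a camera, given by its name, has taken for a name from the list of things; names that differ only in an ending like _2 or _b are one class to them, and where a whole thing is asked for, a point or a joint stands for the part that bears it (a point fixed in the world has none). Each returns a list of dicts, best first, with "confidence" (0 to 1); they miss things now and then, are a little off and sometimes report something else, mostly with a low value. They report only what shows in the picture. A call takes as long as a camera call. They do not tell look-alikes from the thing itself.
- regions_of(camera, target): "pixels" (480x640 bool, what is visible of it) and "at" ([column, row] in pixels, amid what is visible of it).
- spot_point(camera, target): "at" ([column, row] in pixels: a listed point, or the origin of a listed thing).
The state is a dict: "clock": time; "joints": joint angles; "qd": joint speeds; "effort": joint torques, N m; "tool_pos": TCP position; "eef_rot": TCP orientation; "wrist_force": force on the tool from outside, world axes, zero at the start; "ft_torque": the same for the moment, N m; "opening": opening from 0.0 (shut) to 1.0 (fully open); "grip_force": force on a finger pad.
Only numpy, scipy, OpenCV 4.12 (cv2) and the standard library are available. Lean on these libraries where they do the work, as an engineer would, in place of code of your own. Each camera call takes 0.05 s, during which the arm holds its last target. There are 200 camera calls.

## Task

Clamp the brass lock cylinder in the small blue vice: flip the red-knobbed cam lever up to free the sliding jaw, slide the jaw along until the cylinder is held snugly and squarely between both jaws with no play, then flip the lever fully down again so that the jaw is locked there. Do not push the oil bottle, padlock or tape measure about.

Things in the scene. Friction and masses are not known exactly. Their poses are not given: they have to be found in the camera images.
- vice: Small slide vice fixed to the bench; origin at the centre of its underside. Blue base plate 70 (x) x 220 (y) x 14 mm; its flat top, the bed, is at z = 14 mm. The fixed jaw stands at the +y end, the grey sliding jaw comes from the -y side along the vice's own y axis. Both jaw faces are 60 mm wide (x) and 30 mm high above the bed. The vice's yaw varies.
- jaw_slide (a joint): Opening between the two jaw faces in m: 0 = shut, 0.11 = fully open; it decreases as the jaw moves to the vice's +y. The slide (84 mm in x, 55 mm in y behind its face, top at z = 44 mm, a clevis on it up to z = 69 mm) moves with about 3 N when free. With the lever down the cam brakes it; a hard jerk on the knob (a tight grip springing open) can still shift it 1 to 2 mm.
- cam_lever (a joint): Angle of the cam lever in rad: 0 = down, jaw locked (the lever points to the vice's -x, towards the robot, rising 0.13 rad); 1.65 = fully up and a little past upright, jaw free. It turns about the vice's own y axis, the knob rising from -x over the top. The brake bites below about 0.9. The lever stays where it is left, and takes up to about 8 N at the knob.
- lever_knob (a point): Centre of the red barrel-shaped knob, a cylinder 22 mm in diameter and 26 mm long whose axis is parallel to the hinge (the vice's y) and whose flat ends can be pinched, at the end of the 10 mm thick steel lever; 70 mm from the hinge axis. It travels with the sliding jaw: it is always 27.5 mm behind (vice -y of) the moving face, at z = 69 mm with the lever down and 128 to 130 mm with it up.
- lever_hinge (a point): Point on the lever's hinge axis (parallel to the vice's y), midway between the clevis cheeks, 60 mm above the bench and 6 mm to the vice's +x of its middle; it travels with the sliding jaw.
- moving_face (a point): Centre of the moving jaw's face, 10 mm above the bed.
- fixed_face (a point): Centre of the fixed jaw's face, 10 mm above the bed, 71 mm from the vice's origin along its y.
- lock_cylinder: Loose brass door-lock cylinder lying flat on the vice's bed between the jaws, 33 (its x) x 62 (its y) x 17 mm, 0.2 kg; origin at the centre of its underside. Its x lies roughly along the vice's y, a little askew and not yet touching the jaws; it is clamped across its 33 mm side.
- oil_bottle: Small bottle with a spout, 45 mm wide and 133 mm tall, standing to the left (+y) of the vice; origin at the centre of its foot. Bystander.
- padlock: Grey padlock lying flat, 78 x 48 x 19 mm, in front of the vice; origin at its centre, underside. Bystander.
- tape_measure: Yellow tape measure standing on edge, 33 x 70 x 60 mm, to the right (-y) of the vice; origin at the centre of its underside. Bystander.
Mind the look-alikes: they are no part of the job. What is shaped like the lock_cylinder but orange or purple is not meant.

How it is judged (in metres and radians):
On the way, in this order (a step that is already met when the one before it is completed fails the run):
1. the cam lever is flipped up (past 1.1 rad), freeing the jaw (value of joint cam_lever above 1.1 rad), for 0.1 s.
2. with the lever still up (past 1.0 rad) the jaw is slid home, holding the cylinder against the fixed jaw with less than about 1.7 mm of play (value of joint cam_lever above 1 rad and value of joint jaw_slide between 0.03 and 0.0347 m and x of lock_cylinder in the frame of vice between -0.025 and 0.025 m and y of lock_cylinder in the frame of vice between 0.045 and 0.062 m and z of lock_cylinder in the frame of vice below 0.018 m and angle between lock_cylinder's own z axis and vertical below 0.12 rad), for 0.1 s.
At the end, for the whole second after the job is handed in: The lever is fully down (within 0.2 rad), and the cylinder lies flat on the bed, at rest, its 33 mm side between the two jaws with less than about 1.7 mm of play (opening under 34.7 mm), its centre within 25 mm of the middle of the jaws' width (value of joint cam_lever below 0.2 rad and value of joint jaw_slide between 0.03 and 0.0347 m and x of lock_cylinder in the frame of vice between -0.025 and 0.025 m and y of lock_cylinder in the frame of vice between 0.045 and 0.062 m and z of lock_cylinder in the frame of vice below 0.018 m and angle between lock_cylinder's own z axis and vertical below 0.12 rad and linear speed of lock_cylinder below 0.02 m/s); the robot touches nothing.
It fails at once if the oil bottle is pushed or knocked more than 25 mm from its place (distance of oil_bottle from where it was at the start of the episode above 0.025 m).
It fails at once if the padlock is pushed or knocked more than 25 mm from its place (distance of padlock from where it was at the start of the episode above 0.025 m).
It fails at once if the tape measure is pushed or knocked more than 25 mm from its place (distance of tape_measure from where it was at the start of the episode above 0.025 m).
It also fails if it takes over 38 s, if anything falls off the work surface, if the arm or the gripper's body presses on something with over 40 N, if the wrist force passes 120 N, or if a joint passes its speed limit or range.

## Working session

There is one attempt and no reset: what is moved stays moved. The work goes in short steps, Python scripts to look and compute and a tool call to move; the robot and the scene stay as the last step left them, time stands still between calls to the robot, and variables do not carry over. Pictures are saved under pics/ and viewed, at most 10 in all, crops included, and the job is handed in when it is done.

Besides the shell and the picture viewer there is one more tool, called after "Request:" as name(argument=value, ...), one argument or row to a line, values as JSON. arm_command: Moves the arm, as the interface text tells. Its arguments: {"type":"object","properties":{"motion":{"type":"array","items":{"type":"array"}},"grip_force":{"type":"number"}},"required":["motion"]}

```bash
mkdir -p pics
cat > h.py <<'E'
import numpy as np, cv2
from scipy.spatial.transform import Rotation as Ro
from workcell import sensors, read_camera, calibration, ctrl, regions_of, spot_point
def ray(cam,px,c=None):
    c=c or calibration(cam); K=np.array(c["K"]);R=np.array(c["R"]);t=np.array(c["t"])
    x=(px[0]-K[0,2])/K[0,0]; y=(px[1]-K[1,2])/K[1,1]
    if cam=="wrist":
        r=np.hypot(x,y); s=np.sin(r)/max(r,1e-9); d=np.array([x*s,y*s,np.cos(r)])
    else: d=np.array([x,y,1.])
    return -R.T@t, R.T@d
def onz(cam,px,z,c=None):
    o,d=ray(cam,px,c); return o+d*(z-o[2])/d[2]
def tri(a,b):
    (o1,d1),(o2,d2)=a,b
    s=np.linalg.lstsq(np.c_[d1,-d2],o2-o1,rcond=None)[0]
    p,q=o1+s[0]*d1,o2+s[1]*d2
    return (p+q)/2,np.linalg.norm(p-q)
E
python3 - <<'E'
from h import *
for n in("top","side"):
    im=read_camera(n); cv2.imwrite(f"pics/{n}0.png",im)
    for k in("vice","lever_knob","lever_hinge","moving_face","fixed_face","lock_cylinder"):
        print(n,k,[(np.round(r["at"],1).tolist(),round(r["confidence"],2)) for r in spot_point(n,k)][:3])
E
```

```text
top vice [([374.3, 250.3], 0.64), ([402.3, 249.6], 0.55)]
top lever_knob [([399.5, 279.2], 0.68)]
top lever_hinge [([401.4, 248.4], 0.74)]
top moving_face [([392.0, 248.6], 0.78)]
top fixed_face [([349.9, 240.5], 0.56)]
top lock_cylinder [([441.2, 194.4], 0.93), ([362.3, 246.3], 0.86), ([258.6, 243.3], 0.81)]
side vice []
side lever_knob []
side lever_hinge []
side moving_face []
side fixed_face []
side lock_cylinder [([286.0, 246.9], 0.79), ([272.0, 267.1], 0.6), ([444.7, 314.9], 0.53)]
```

View pics/top0.png

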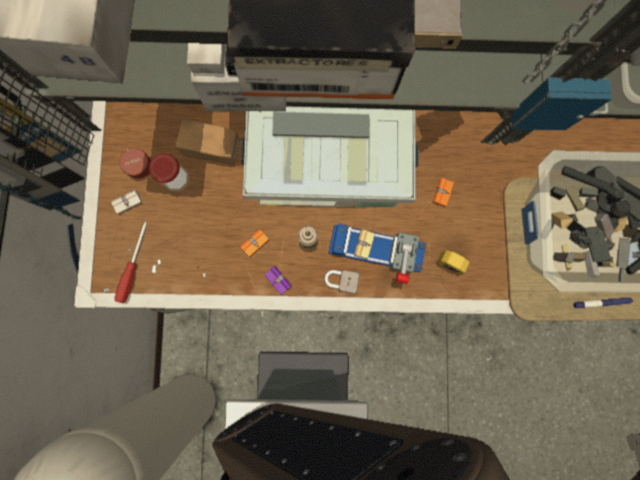

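View pics/side0.png

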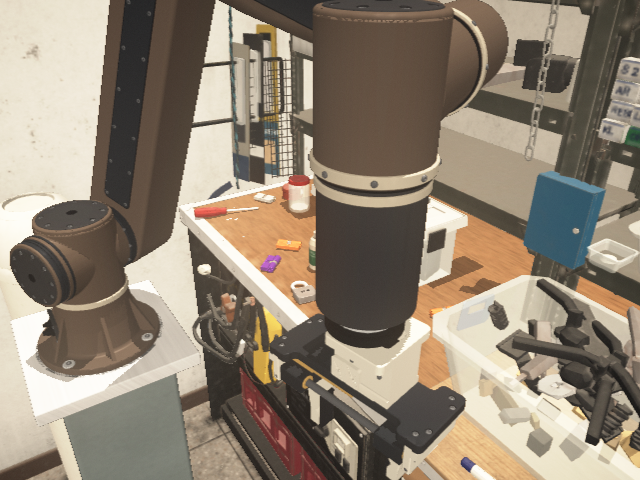

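Run:
```python
from h import *
c=calibration("top")
for n,p,z in [("knob",(399.5,279.2),69),("hinge",(401.4,248.4),60),("mf",(392,248.6),24),("ff",(349.9,240.5),24),("vice",(374.3,250.3),0),("cyl",(362.3,246.3),14)]: print(n,onz("top",p,z,c).round(1))
s=sensors.observe(); print(s); R=Ro.from_rotvec(s["eef_rot"]).as_matrix(); print(R.round(3)); print(ctrl.grasp_offset)
for k in ("oil_bottle","padlock","tape_measure"):
  r=spot_point("top",k); print(k,[(onz("top",q["at"],0,c).round(),q["confidence"]) for q in r][:2])
```

```text
knob [ 427.2 -220.8   69. ]
hinge [ 496.4 -227.    60. ]
mf [ 499.5 -212.1   24. ]
ff [ 516.4 -114.4   24. ]
vice [ 497.3 -174.3    0. ]
cyl [ 504.6 -144.3   14. ]
{'clock': 0.7, 'joints': array([-1.05894662e+00,  3.58545456e-01,  1.18905352e-02, -7.10866261e-06,
       -1.22413764e+00, -2.88122381e-01]), 'qd': array([ 0.00142647,  0.00091603, -0.00065275,  0.00060737, -0.00071204,
       -0.00150512]), 'effort': array([ 1.26629070e-04, -5.82162523e+01,  2.93244159e+01,  7.00106889e+00,
        1.26071865e-02, -8.72253523e-07]), 'tool_pos': array([ 149.74276923, -658.13661285,  226.59113211]), 'eef_rot': array([-3.50692961e-01,  3.12194986e+00, -1.35533333e-06]), 'wrist_force': array([-0.57704314,  0.06526536,  0.35764905]), 'ft_torque': array([0.02813365, 0.0753201 , 0.03343718]), 'grip_force': 0.0, 'opening': 1.003302068445833}
[[-0.975 -0.222  0.   ]
 [-0.222  0.975 -0.   ]
 [-0.    -0.    -1.   ]]
-18.8
oil_bottle [(array([523., -27.,   0.]), 0.87)]
padlock [(array([ 432., -102.,    0.]), 0.62), (array([ 505., -149.,    0.]), 0.28)]
tape_measure [(array([ 472., -358.,    0.]), 0.77)]
```

The top view shows the vice from about (335,240) to (422,262), the red knob at (403,279), and the brass cylinder between the jaws at (364,244). The bottle is at (308,237), the padlock at (345,281) and the tape measure at (454,261). In the side view the arm hides the vice. Next I go above the knob for a close look.

Request:
arm_command(
  motion=[
    [[-36, 36.5, 4], [0, 0, 20], 0],
    [[-36, 36.5, 4], [0, 0, 20], 0],
    [[-36, 36.5, 4], [0, 0, 20], 0],
    [[-36, 36.5, 4], [0, 0, 20], 0],
    [[-36, 36.5, 4], [0, 0, 20], 0],
    [[-36, 36.5, 4], [0, 0, 20], 0],
    [[-36, 36.5, 4], [0, 0, 20], 0],
    [[-36, 36.5, 4], [0, 0, 20], 0],
    [[-36, 36.5, 4], [0, 0, 20], 0],
    [[-36, 36.5, 4], [0, 0, 20], 0],
    [[-36, 36.5, 4], [0, 0, 20], 0],
    [[-36, 36.5, 4], [0, 0, 20], 0],
    [[-36, 36.5, 4], [0, 0, 20], 0],
    [[-36, 36.5, 4], [0, 0, 20], 0],
  ],
  grip_force=20,
)

```text
clock: 2.6
tool_pos: [419.6, -222.8, 186.6]
eef_rot: [0.198, 3.135, -0.0]
wrist_force: [-0.3, -0.1, 0.3]
opening: 0.998
grip_force: 0.0
```

```bash
cat > look.py <<'E'
from h import *
import sys
s=sensors.observe(); print(s["clock"],s["tool_pos"].round(1),s["wrist_force"].round(1)); print(Ro.from_rotvec(s["eef_rot"]).as_matrix().round(3).tolist())
Z=dict(lever_knob=69,lever_hinge=60,moving_face=24,fixed_face=24,vice=0,lock_cylinder=14)
for n in ("wrist","side"):
    c=calibration(n); im=read_camera(n); cv2.imwrite(f"pics/{n}{sys.argv[1]}.png",im)
    for k,z in Z.items():
        print(n,k,[(np.round(r["at"]).tolist(),round(r["confidence"],2),onz(n,r["at"],z,c).round(1).tolist()) for r in spot_point(n,k)][:2])
E
python3 look.py 1
```

```text
2.6 [ 419.6 -222.8  186.6] [-0.3 -0.1  0.3]
[[-0.992, 0.126, 0.0], [0.126, 0.992, -0.0], [-0.0, 0.0, -1.0]]
wrist lever_knob [([320.0, 249.0], 0.59, [431.3, -224.3, 69.0])]
wrist lever_hinge [([315.0, 323.0], 0.79, [501.7, -237.8, 60.0]), ([374.0, 291.0], 0.28, [477.0, -183.9, 60.0])]
wrist moving_face [([348.0, 300.0], 0.86, [499.9, -206.2, 24.0])]
wrist fixed_face [([448.0, 301.0], 0.58, [516.4, -106.6, 24.0])]
wrist vice [([372.0, 292.0], 0.65, [506.1, -179.9, 0.0])]
wrist lock_cylinder [([251.0, 406.0], 0.92, [633.7, -333.8, 14.0]), ([568.0, 192.0], 0.9, [420.4, 40.8, 14.0])]
side lever_knob [([337.0, 289.0], 0.7, [443.5, -209.2, 69.0])]
side lever_hinge [([369.0, 293.0], 0.56, [501.1, -245.3, 60.0])]
side moving_face [([353.0, 298.0], 0.91, [494.9, -201.0, 24.0])]
side fixed_face [([336.0, 273.0], 0.91, [521.2, -98.5, 24.0])]
side vice [([350.0, 298.0], 0.85, [509.7, -169.9, 0.0])]
side lock_cylinder [([344.0, 289.0], 0.79, [507.4, -149.0, 14.0]), ([290.0, 247.0], 0.69, [502.9, 84.0, 14.0])]
```

View pics/wrist1.png

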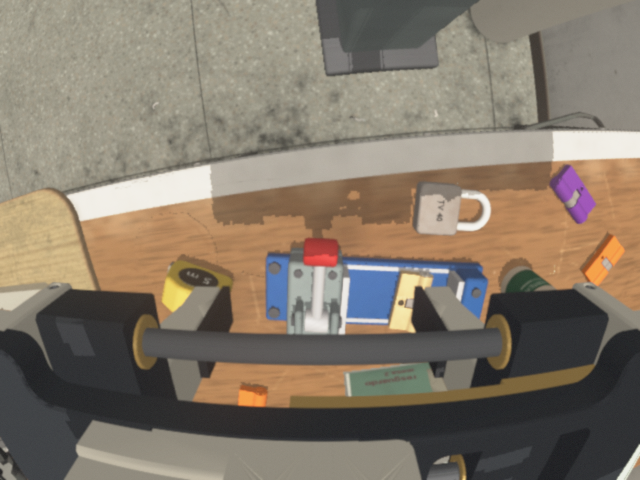

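The close view shows the knob at (320,252), the cylinder at (408,302), and the vice's near edge running from (268,254) to (480,265). I'll measure the yaw from that blue edge and the knob from its red pixels.

Run:
```python
from h import *
c=calibration("wrist"); im=cv2.imread("pics/wrist1.png"); h=cv2.cvtColor(im,cv2.COLOR_BGR2HSV)
b=cv2.inRange(h,(100,120,50),(125,255,255)); b[:240]=0;b[340:]=0
P=[]
for u in list(range(272,296,2))+list(range(350,480,2)):
    r=np.where(b[:,u])[0]
    if len(r): P.append(onz("wrist",(u,r[0]),14,c)[:2])
P=np.array(P); l=cv2.fitLine(P.astype(np.float32),cv2.DIST_HUBER,0,.01,.01).ravel()
v=l[:2]*np.sign(l[1]); print("yaw deg",np.degrees(np.arctan2(-v[0],v[1])),l[2:], np.abs((P-l[2:])@[v[1],-v[0]]).mean(),P[0],P[-1])
m=cv2.inRange(h,(0,150,90),(6,255,255))[230:275,290:350]
y,x=np.nonzero(m); px=(x.min()+290,y.min()+230,x.max()+290,y.max()+230);print(px,x.mean()+290,y.mean()+230)
print(onz("wrist",((px[0]+px[2])/2,(px[1]+px[3])/2),72,c))
```

```text
yaw deg -10.430563 [ 471.79764 -163.08162] 2.158799660286226 [ 451.62704542 -272.7814947 ] [487.64897736 -69.62429435]
(np.int64(304), np.int64(238), np.int64(337), np.int64(265)) 320.18044237485447 251.63445867287544
[ 432.33215891 -223.64804581   72.        ]
```

Request:
arm_command(
  motion=[
    [[-1.2, 0.1, 5], [0, 0, 3.2], 0],
    [[-1.2, 0.1, 9], [0, 0, 3.2], 0],
    [[-1.2, 0.1, 12], [0, 0, 3.2], 0],
    [[-1.2, 0.1, 13.5], [0, 0, 3.2], 0],
    [[-1.2, 0.1, 13.5], [0, 0, 3.2], 0],
    [[-1.2, 0.1, 13.5], [0, 0, 3.2], 0.4],
    [[-1.2, 0.1, 13.5], [0, 0, 3.2], 0.5],
    [[-1.2, 0.1, 13.5], [0, 0, 3.2], 0.55],
  ],
  grip_force=20,
)

```text
clock: 4.3
tool_pos: [432.2, -222.9, 52.2]
eef_rot: [0.284, 3.127, -0.0]
wrist_force: [-0.1, 0.2, 0.1]
opening: 0.72
grip_force: 0.0
```

```bash
python3 look.py 2|grep -v side
```

```text
4.3 [ 432.2 -222.9   52.2] [-0.1  0.2  0.1]
[[-0.984, 0.18, 0.001], [0.18, 0.984, -0.0], [-0.001, 0.0, -1.0]]
wrist lever_knob [([313.0, 326.0], 0.72, [434.4, -225.8, 69.0])]
wrist lever_hinge []
wrist moving_face [([364.0, 368.0], 0.76, [495.5, -206.8, 24.0])]
wrist fixed_face []
wrist vice []
wrist lock_cylinder []
```

View pics/wrist2.png

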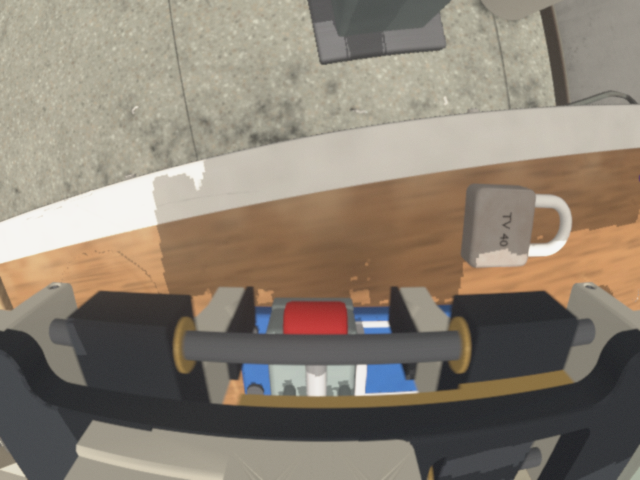

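The knob sits between the pads at (316,318), about 2 mm to the -y side of the finger midpoint at 322. I'll shift slightly and close.

Request:
arm_command(
  motion=[
    [[-0.2, -0.2, 0.1], [0, 0, 0], 0.6],
    [[-0.2, -0.2, 0.1], [0, 0, 0], 0.65],
    [[-0.2, -0.2, 0.1], [0, 0, 0], 0.8],
    [[-0.2, -0.2, 0.1], [0, 0, 0], 0.8],
    [[-0.2, -0.2, 0.1], [0, 0, 0], 0.8],
    [[-0.2, -0.2, 0.1], [0, 0, 0], 0.8],
  ],
  grip_force=20,
)

```text
clock: 5.75
tool_pos: [433.3, -225.6, 50.5]
eef_rot: [-0.284, -3.128, 0.001]
wrist_force: [-0.5, -6.3, -1.2]
opening: 0.298
grip_force: 20.0
```

Request:
arm_command(
  motion=[
    [[-0.05, 0, -0.6], [0, 0, 0], 0.8],
    [[-0.25, 0, -1.16], [0, 0, 0], 0.8],
    [[-0.5, 0, -1.8], [0, 0, 0], 0.8],
    [[-0.8, 0, -2.45], [0, 0, 0], 0.8],
    [[-1.2, 0, -3.05], [0, 0, 0], 0.8],
    [[-1.6, 0, -3.6], [0, 0, 0], 0.8],
    [[-2.1, 0, -4.1], [0, 0, 0], 0.8],
    [[-2.6, 0, -4.6], [0, 0, 0], 0.8],
    [[-3.2, 0, -5.0], [0, 0, 0], 0.8],
    [[-3.8, 0, -5.35], [0, 0, 0], 0.8],
    [[-4.4, 0, -5.65], [0, 0, 0], 0.8],
    [[-5.1, 0, -5.85], [0, 0, 0], 0.8],
    [[-5.8, 0, -6.0], [0, 0, 0], 0.8],
    [[-6.4, 0, -6.1], [0, 0, 0], 0.8],
    [[-6.8, 0, -6.1], [0, 0, 0], 0.8],
    [[-6.8, 0, -6.1], [0, 0, 0], 0.8],
  ],
)

```text
clock: 7.75
tool_pos: [501.3, -237.6, 111.9]
eef_rot: [0.284, 3.127, -0.0]
wrist_force: [-2.6, -2.3, -3.1]
opening: 0.295
grip_force: 20.0
```

```bash
python3 look.py 3
```

```text
7.75 [ 501.3 -237.6  111.9] [-2.6 -2.3 -3.1]
[[-0.984, 0.18, 0.002], [0.18, 0.984, -0.0], [-0.002, -0.0, -1.0]]
wrist lever_knob [([321.0, 308.0], 0.8, [525.4, -241.3, 69.0])]
wrist lever_hinge [([326.0, 262.0], 0.88, [499.9, -233.8, 60.0])]
wrist moving_face [([365.0, 237.0], 0.83, [500.1, -205.8, 24.0]), ([447.0, 232.0], 0.24, [506.6, -146.2, 24.0])]
wrist fixed_face [([493.0, 240.0], 0.83, [519.9, -109.4, 24.0])]
wrist vice [([395.0, 222.0], 0.73, [500.1, -179.5, 0.0])]
wrist lock_cylinder [([446.0, 232.0], 0.8, [509.7, -144.2, 14.0]), ([621.0, 105.0], 0.78, [425.8, 39.6, 14.0])]
side lever_knob [([365.0, 257.0], 0.47, [576.7, -134.8, 69.0])]
side lever_hinge [([365.0, 292.0], 0.86, [495.6, -238.6, 60.0]), ([365.0, 260.0], 0.57, [576.3, -133.4, 60.0])]
side moving_face [([360.0, 296.0], 0.66, [511.1, -201.8, 24.0])]
side fixed_face [([337.0, 276.0], 0.58, [516.7, -108.2, 24.0])]
side vice [([350.0, 300.0], 0.76, [503.9, -175.6, 0.0])]
side lock_cylinder [([344.0, 291.0], 0.82, [500.3, -156.6, 14.0]), ([287.0, 248.0], 0.69, [494.2, 87.7, 14.0])]
```

View pics/side3.png

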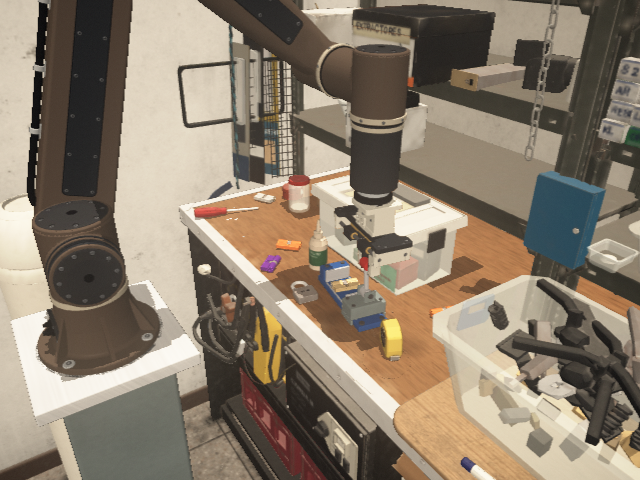

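The side view shows the lever up with the knob gripped at (365,262), and the bystanders are untouched. The opening is about 98 mm, so I slide most of the way first.

Request:
arm_command(
  motion=[
    [[0, 0.6, 0], [0, 0, 0], 0.8],
    [[0, 1.2, 0], [0, 0, 0], 0.8],
    [[0, 1.8, 0], [0, 0, 0], 0.8],
    [[0, 2.4, 0], [0, 0, 0], 0.8],
    [[0, 3, 0], [0, 0, 0], 0.8],
    [[0, 3.6, 0], [0, 0, 0], 0.8],
    [[0, 4.2, 0], [0, 0, 0], 0.8],
    [[0, 4.8, 0], [0, 0, 0], 0.8],
    [[0, 5.2, 0], [0, 0, 0], 0.8],
    [[0, 5.5, 0], [0, 0, 0], 0.8],
    [[0, 5.5, 0], [0, 0, 0], 0.8],
  ],
)

```text
clock: 9.82
tool_pos: [510.6, -182.8, 111.8]
eef_rot: [0.284, 3.128, 0.001]
wrist_force: [0.7, -1.2, 4.5]
opening: 0.296
grip_force: 20.0
```

```bash
python3 look.py 4 | grep -v side
```

```text
9.825 [ 510.6 -182.8  111.8] [ 0.7 -1.2  4.5]
[[-0.984, 0.18, 0.001], [0.18, 0.984, 0.0], [-0.001, 0.0, -1.0]]
wrist lever_knob [([323.0, 306.0], 0.7, [533.4, -185.0, 69.0])]
wrist lever_hinge [([321.0, 264.0], 0.92, [510.2, -181.7, 60.0]), ([425.0, 235.0], 0.17, [503.2, -116.6, 60.0])]
wrist moving_face [([364.0, 237.0], 0.68, [509.3, -151.3, 24.0])]
wrist fixed_face [([426.0, 236.0], 0.66, [516.1, -107.6, 24.0])]
wrist vice [([323.0, 225.0], 0.81, [501.8, -178.9, 0.0])]
wrist lock_cylinder [([623.0, 185.0], 0.95, [505.9, 92.2, 14.0]), ([578.0, 92.0], 0.74, [423.1, 42.2, 14.0])]
```

View pics/wrist4.png

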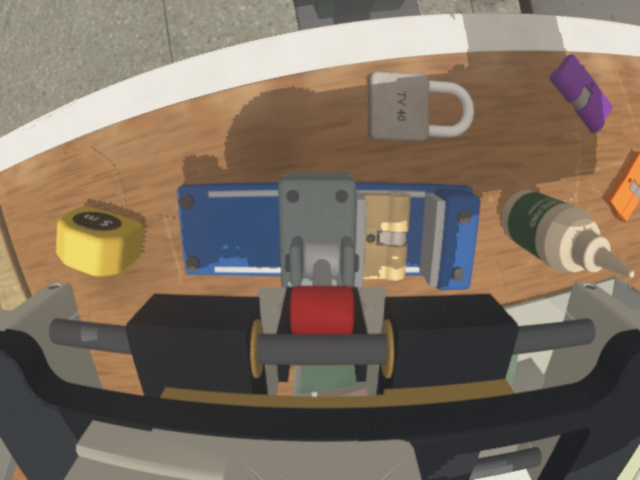

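The cylinder now sits at (386,237) against the moving jaw, with roughly 11 mm of gap to the fixed face at column 427. I continue slowly.

Request:
arm_command(
  motion=[
    [[0, 0.3, 0], [0, 0, 0], 0.8],
    [[0, 0.6, 0], [0, 0, 0], 0.8],
    [[0, 0.8, 0], [0, 0, 0], 0.8],
    [[0, 0.9, 0], [0, 0, 0], 0.8],
    [[0, 1.0, 0], [0, 0, 0], 0.8],
    [[0, 1.0, 0], [0, 0, 0], 0.8],
  ],
)

```text
clock: 11.28
tool_pos: [512.2, -173.9, 111.8]
eef_rot: [0.284, 3.128, -0.001]
wrist_force: [1.1, -5.1, 4.7]
opening: 0.292
grip_force: 20.0
```

Request:
arm_command(
  motion=[
    [[0, 0.1, 0], [0, 0, 0], 0.8],
    [[0, 0.2, 0], [0, 0, 0], 0.8],
    [[0, 0.2, 0], [0, 0, 0], 0.8],
  ],
)

```text
clock: 11.65
tool_pos: [512.5, -171.8, 111.8]
eef_rot: [0.284, 3.128, -0.001]
wrist_force: [0.5, -4.5, 4.7]
opening: 0.294
grip_force: 20.0
```

Request:
arm_command(
  motion=[
    [[0, 0.1, 0], [0, 0, 0], 0.8],
    [[0, 0.2, 0], [0, 0, 0], 0.8],
    [[0, 0.2, 0], [0, 0, 0], 0.8],
  ],
)

```text
clock: 12.02
tool_pos: [512.9, -169.9, 111.7]
eef_rot: [0.284, 3.129, -0.001]
wrist_force: [1.5, -6.2, 4.2]
opening: 0.297
grip_force: 20.0
```

Request:
arm_command(
  motion=[
    [[0, 0.1, 0], [0, 0, 0], 0.8],
    [[0, 0.2, 0], [0, 0, 0], 0.8],
    [[0, 0.2, 0], [0, 0, 0], 0.8],
  ],
)

```text
clock: 12.4
tool_pos: [512.6, -169.5, 111.8]
eef_rot: [-0.284, -3.128, 0.004]
wrist_force: [0.8, -14.9, 4.1]
opening: 0.295
grip_force: 20.0
```

Request:
arm_command(
  motion=[
    [[0, 0.1, 0], [0, 0, 0], 0.8],
    [[0, 0.2, 0], [0, 0, 0], 0.8],
    [[0, 0.2, 0], [0, 0, 0], 0.8],
  ],
)

```text
clock: 12.78
tool_pos: [512.3, -169.0, 111.8]
eef_rot: [-0.283, -3.127, 0.007]
wrist_force: [-1.3, -24.0, 3.3]
opening: 0.293
grip_force: 20.0
```

```bash
python3 look.py 5 | grep -v side; python3 -c "
import cv2;i=cv2.imread('pics/wrist5.png')[150:320,240:520];cv2.imwrite('pics/c5.png',cv2.resize(i,None,fx=2.8,fy=2.8))"
```

```text
12.775 [ 512.3 -169.   111.8] [ -1.3 -24.    3.3]
[[-0.984, 0.18, -0.003], [0.18, 0.984, -0.004], [0.002, -0.005, -1.0]]
wrist lever_knob [([320.0, 309.0], 0.98, [536.8, -173.5, 69.0]), ([381.0, 236.0], 0.21, [497.6, -131.0, 69.0])]
wrist lever_hinge [([319.0, 268.0], 0.76, [513.7, -169.7, 60.0])]
wrist moving_face [([362.0, 240.0], 0.76, [512.3, -140.1, 24.0]), ([506.0, 217.0], 0.28, [513.9, -30.0, 24.0])]
wrist fixed_face [([408.0, 237.0], 0.67, [516.1, -107.4, 24.0])]
wrist vice [([304.0, 229.0], 0.59, [503.3, -180.4, 0.0])]
wrist lock_cylinder [([617.0, 186.0], 0.85, [507.0, 96.1, 14.0]), ([382.0, 234.0], 0.68, [513.7, -124.5, 14.0])]
```

View pics/c5.png

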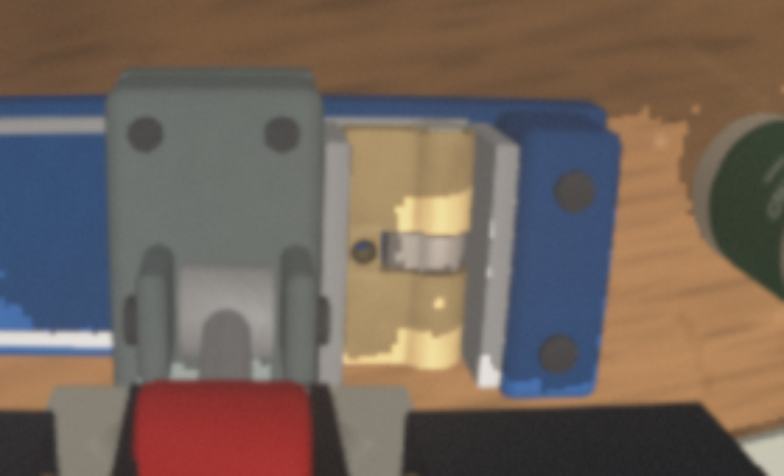

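The crop shows the cylinder filling the gap between the two grey jaw plates, from columns 346 to 470 in the crop. The force has risen against a rigid stop at 24 N. I keep pushing and swing the lever down.

Request:
arm_command(
  motion=[
    [[0.4, 0.1, 0], [0, 0, 0], 0.8],
    [[1.0, 0.1, 0.1], [0, 0, 0], 0.8],
    [[1.7, 0.1, 0.25], [0, 0, 0], 0.8],
    [[2.4, 0.1, 0.45], [0, 0, 0], 0.8],
    [[3.0, 0.1, 0.75], [0, 0, 0], 0.8],
    [[3.6, 0.1, 1.1], [0, 0, 0], 0.8],
    [[4.2, 0.1, 1.5], [0, 0, 0], 0.8],
    [[4.7, 0.1, 2.0], [0, 0, 0], 0.8],
    [[5.2, 0.1, 2.5], [0, 0, 0], 0.8],
    [[5.6, 0.1, 3.05], [0, 0, 0], 0.8],
    [[6.0, 0.1, 3.65], [0, 0, 0], 0.8],
    [[6.3, 0.1, 4.3], [0, 0, 0], 0.8],
    [[6.55, 0.1, 4.95], [0, 0, 0], 0.8],
    [[6.75, 0.1, 5.6], [0, 0, 0], 0.8],
    [[6.8, 0.1, 6.1], [0, 0, 0], 0.8],
    [[6.8, 0.1, 6.3], [0, 0, 0], 0.8],
    [[6.8, 0.1, 6.3], [0, 0, 0], 0.8],
  ],
)

```text
clock: 15.6
tool_pos: [441.6, -155.7, 47.3]
eef_rot: [-0.286, -3.119, 0.007]
wrist_force: [-6.2, -30.6, 1.8]
opening: 0.297
grip_force: 20.0
```

```bash
python3 look.py 6 | grep -v side; python3 -c "
import cv2;i=cv2.imread('pics/wrist6.png')[220:420,240:520];cv2.imwrite('pics/c6.png',cv2.resize(i,None,fx=2.8,fy=2.8))"
```

```text
15.6 [ 441.6 -155.7   47.3] [ -6.2 -30.6   1.8]
[[-0.983, 0.182, -0.009], [0.182, 0.983, -0.003], [0.009, -0.005, -1.0]]
wrist lever_knob [([319.0, 333.0], 0.81, [445.1, -156.0, 69.0])]
wrist lever_hinge [([527.0, 332.0], 0.55, [474.3, -53.4, 60.0])]
wrist moving_face [([365.0, 381.0], 0.89, [511.0, -140.0, 24.0])]
wrist fixed_face []
wrist vice [([303.0, 359.0], 0.61, [503.2, -178.8, 0.0])]
wrist lock_cylinder [([611.0, 188.0], 0.78, [418.9, 41.2, 14.0]), ([322.0, 330.0], 0.52, [475.6, -160.4, 14.0])]
```

Request:
arm_command(
  motion=[
    [[0, -0.15, 0], [0, 0, 0], 0.8],
    [[0, -0.3, 0], [0, 0, 0], 0.8],
    [[0, -0.45, 0], [0, 0, 0], 0.8],
    [[0, -0.55, 0], [0, 0, 0], 0.8],
    [[0, -0.55, 0], [0, 0, 0], 0.8],
  ],
  grip_force=10,
)

```text
clock: 16.92
tool_pos: [441.6, -157.1, 47.0]
eef_rot: [-0.286, -3.121, -0.002]
wrist_force: [-7.1, 4.0, 3.2]
opening: 0.292
grip_force: 10.0
```

Request:
arm_command(
  motion=[
    [[0, 0.05, 0], [0, 0, 0], 0.8],
    [[0, 0.05, 0], [0, 0, 0], 0.8],
    [[0, 0.05, 0], [0, 0, 0], 0.8],
    [[0, 0.05, 0], [0, 0, 0], 0.68],
    [[0, 0.05, 0], [0, 0, 0], 0.66],
    [[0, 0.05, 0], [0, 0, 0], 0.62],
    [[0, 0.05, 0], [0, 0, 0], 0.55],
    [[0, 0.05, 0], [0, 0, 0], 0.5],
    [[0, 0.05, 0], [0, 0, 0], 0.45],
  ],
  grip_force=3,
)

```text
clock: 18.05
tool_pos: [445.9, -157.3, 48.6]
eef_rot: [0.284, 3.129, 0.0]
wrist_force: [-0.7, 0.1, 0.4]
opening: 0.53
grip_force: 0.0
```

Request:
arm_command(
  motion=[
    [[0, 0, -2], [0, 0, 0], 0.45],
    [[0, 0, -5], [0, 0, 0], 0.4],
    [[1, 0, -9], [0, 0, 0], 0.3],
    [[2, 0, -13], [0, 0, 0], 0.3],
    [[3, 0, -17], [0, 0, 0], 0.2],
    [[3, 0, -19], [0, 0, 0], 0.2],
    [[3, 0, -19], [0, 0, 0], 0.2],
  ],
)

```text
clock: 18.92
tool_pos: [417.1, -151.9, 240.2]
eef_rot: [0.284, 3.125, 0.001]
wrist_force: [0.3, -0.2, -0.6]
opening: 0.798
grip_force: 0.0
```

```bash
python3 look.py 7; python3 -c "
import cv2;i=cv2.imread('pics/wrist7.png')[180:380,200:500];cv2.imwrite('pics/c7.png',cv2.resize(i,None,fx=2.6,fy=2.6))"
```

```text
18.925 [ 417.1 -151.9  240.2] [ 0.3 -0.2 -0.6]
[[-0.984, 0.18, 0.004], [0.18, 0.984, 0.0], [-0.004, 0.001, -1.0]]
wrist lever_knob [([325.0, 245.0], 0.71, [443.2, -152.2, 69.0])]
wrist lever_hinge [([320.0, 313.0], 0.89, [517.5, -171.0, 60.0])]
wrist moving_face [([348.0, 286.0], 0.91, [509.3, -137.2, 24.0])]
wrist fixed_face [([374.0, 287.0], 0.58, [515.6, -109.0, 24.0])]
wrist vice [([312.0, 279.0], 0.86, [503.4, -177.8, 0.0])]
wrist lock_cylinder [([359.0, 285.0], 0.96, [515.4, -125.8, 14.0]), ([493.0, 182.0], 0.95, [422.1, 43.5, 14.0])]
side lever_knob [([324.0, 276.0], 0.79, [449.1, -150.8, 69.0])]
side lever_hinge [([352.0, 275.0], 0.84, [512.8, -169.7, 60.0])]
side moving_face [([341.0, 283.0], 0.55, [506.9, -138.1, 24.0])]
side fixed_face []
side vice [([349.0, 300.0], 0.92, [502.2, -176.3, 0.0])]
side lock_cylinder [([273.0, 265.0], 0.75, [421.7, 31.7, 14.0]), ([288.0, 246.0], 0.64, [498.9, 91.6, 14.0])]
```

View pics/c7.png

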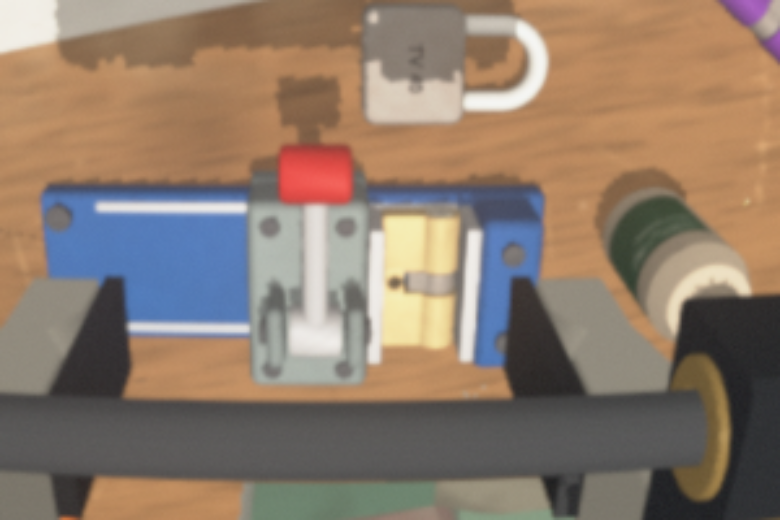

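The knob is down at (316,172) in the crop, and the cylinder lies between the two jaw plates. I take one closer look from straight above to check for play.

Request:
arm_command(
  motion=[
    [[-3, 2, 1], [0, 0, 0], 0.2],
    [[-6, 4, 3], [0, 0, 0], 0.2],
    [[-6.4, 4, 6], [0, 0, 0], 0.2],
    [[-6.4, 4, 6], [0, 0, 0], 0.2],
    [[-6.4, 4, 6], [0, 0, 0], 0.2],
  ],
)

```text
clock: 20.25
tool_pos: [486.7, -124.3, 179.6]
eef_rot: [0.284, 3.128, -0.0]
wrist_force: [1.0, -0.3, 0.3]
opening: 0.795
grip_force: 0.0
```

```bash
python3 look.py 8
python3 - <<'E'
from h import *
k=[ray(n,spot_point(n,"lever_knob")[0]["at"]) for n in("wrist","side")]; print("knob",tri(*k))
p=regions_of("wrist","lock_cylinder")[0]; print(p["at"])
i=cv2.imread('pics/wrist8.png'); u,v=map(int,p["at"]); u,v=(u,v) if abs(u-320)<80 else (325,245)
cv2.imwrite('pics/c8.png',cv2.resize(i[v-60:v+60,u-70:u+70],None,fx=5,fy=5,interpolation=cv2.INTER_CUBIC)); print(u,v)
E
```

```text
20.25 [ 486.7 -124.3  179.6] [ 1.  -0.3  0.3]
[[-0.984, 0.18, 0.001], [0.18, 0.984, -0.0], [-0.001, -0.0, -1.0]]
wrist lever_knob [([266.0, 187.0], 0.88, [441.6, -156.6, 69.0]), ([339.0, 148.0], 0.51, [423.1, -98.8, 69.0])]
wrist lever_hinge [([272.0, 276.0], 0.96, [514.5, -169.2, 60.0])]
wrist moving_face [([308.0, 252.0], 0.68, [511.0, -139.9, 24.0])]
wrist fixed_face [([344.0, 253.0], 0.6, [517.8, -108.6, 24.0])]
wrist vice [([266.0, 243.0], 0.63, [503.0, -181.0, 0.0]), ([344.0, 250.0], 0.31, [523.8, -108.5, 0.0])]
wrist lock_cylinder [([324.0, 253.0], 0.98, [518.0, -126.2, 14.0]), ([543.0, 201.0], 0.84, [504.9, 99.2, 14.0])]
side lever_knob [([324.0, 273.0], 0.67, [456.1, -141.2, 69.0])]
side lever_hinge [([352.0, 275.0], 0.9, [513.6, -168.7, 60.0])]
side moving_face [([344.0, 285.0], 0.79, [507.8, -149.1, 24.0]), ([323.0, 272.0], 0.33, [498.7, -75.1, 24.0])]
side fixed_face [([337.0, 279.0], 0.88, [506.7, -120.8, 24.0])]
side vice [([350.0, 300.0], 0.95, [503.8, -177.9, 0.0])]
side lock_cylinder [([273.0, 266.0], 0.77, [419.2, 27.7, 14.0]), ([286.0, 248.0], 0.49, [489.8, 87.4, 14.0])]
knob (array([ 442.59131166, -155.62625661,   80.47065088]), np.float64(6.288549534640221))
[549.2, 200.6]
325 245
```

View pics/c8.png

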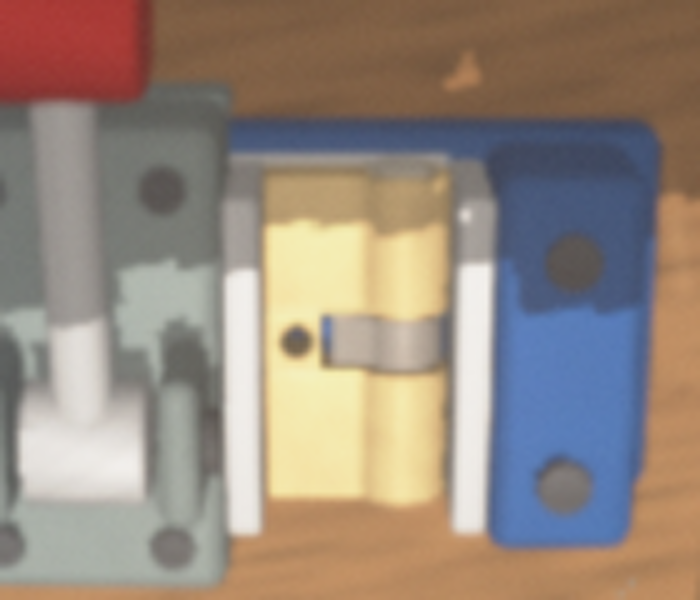

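The jaw plates and the cylinder match: the opening is about 190 px at z 44 and the cylinder 181 px at z 31, so there is essentially no play. As a last check I compare the knob's height in the side images before lifting and after lowering.

Run:
```python
from h import *
c=calibration("side");K,R,t=[np.array(c[k]) for k in("K","R","t")]
pr=lambda X:(lambda q:(q[:2]/q[2]).round(1))(K@(R@np.array(X)+t))
for f,g in(("side1",(337,289)),("side8",(324,274))):
    h=cv2.cvtColor(cv2.imread(f"pics/{f}.png"),cv2.COLOR_BGR2HSV); m=cv2.inRange(h,(0,150,60),(6,255,255))|cv2.inRange(h,(175,150,60),(180,255,255))
    y,x=np.nonzero(m[g[1]-22:g[1]+22,g[0]-22:g[0]+22]); print(f,x.mean()+g[0]-22,y.mean()+g[1]-22,len(x))
print(pr([433,-225,69]),pr([445,-157.5,69]),pr([447,-158,82]))
```

```text
side1 336.739837398374 292.5609756097561 123
side8 323.04464285714283 276.9642857142857 112
[337.1 294.5] [323.8 278. ] [324.8 272.8]
```

```bash
python3 -c "
from workcell import ctrl; print(ctrl.hand_in())"
```

```text
the job is handed in; nothing more can be done
None
```

The brass cylinder is clamped squarely between the jaws with no measurable play (opening about 33 mm from the close-up), the lever is fully down, the bystanders were not touched, and I handed the job in at about 20 s; the hand-in gave no verdict.

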